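# Move the washing bucket from the rinsing cradle to the drying cradle

## Task

Slide the bolt of the blue rinsing cradle fully open and leave it so, lift the swinging bucket straight up off its slots by its black grip without letting it tip or catch, and hang it by both pins in the slots of the yellow drying cradle, lowering it gently and not dropping it. Then slide the yellow cradle's bolt fully shut over the pin and let go, with the bucket hanging still and level and the brass wheel still in it. Leave everything else on the bench where it is.

Things in the scene. Friction and masses are not known exactly. Their poses are not given: they have to be found in the camera images.
- rinse_cradle: blue-painted fixed steel cradle, where the bucket hangs at the start (left or right). Origin: midway between its cheeks, at bench height, z up; yaw within 0.3 rad. Base x -55 to 55, y -85 to 150, 10 mm thick. Two cheek plates at y = -59 and 59 mm, 8 mm thick, 60 mm wide (x), tops at z = 113. Bolt bracket outside the +y cheek: x -15 to 15, y 84 to 150, top z = 113.
- dry_cradle: yellow-painted fixed steel cradle, empty at the start (left or right). Origin: midway between its cheeks, at bench height, z up; yaw within 0.3 rad. Base x -55 to 55, y -85 to 150, 10 mm thick. Two cheek plates at y = -59 and 59 mm, 8 mm thick, 60 mm wide (x), tops at z = 113. Bolt bracket outside the +y cheek: x -15 to 15, y 84 to 150, top z = 113.
- rinse_seat (a point): midway between the blue cradle's two slots, 90 mm above the bench, axes as the cradle's: the bucket's axle point lies here when hung. Each cheek has a slot open to the top at x = 0: 13 mm wide from its floor (z = 85 mm above bench) to z = 100, then a 45-degree funnel out to 39 mm wide at z = 113.
- dry_seat (a point): midway between the yellow cradle's two slots, 90 mm above the bench, axes as the cradle's: the bucket's axle point lies here when hung. Each cheek has a slot open to the top at x = 0: 13 mm wide from its floor (z = 85 mm above bench) to z = 100, then a 45-degree funnel out to 39 mm wide at z = 113.
- rinse_bolt (a joint): sliding keeper bolt of the blue cradle, m. 0 = shut: its tongue (20 mm wide, z 114 to 122 mm, reaching in to y = 54 mm) bars the top of the +y slot. 0.035 = fully open; pins pass freely above 0.025. Slides along the cradle's y, opening towards +y, away from the bucket. About 1.5 N friction; stays where left.
- dry_bolt (a joint): sliding keeper bolt of the yellow cradle, m. 0 = shut: its tongue (20 mm wide, z 114 to 122 mm, reaching in to y = 54 mm) bars the top of the +y slot. 0.035 = fully open; pins pass freely above 0.025. Slides along the cradle's y, opening towards +y, away from the bucket. About 1.5 N friction; stays where left.
- rinse_knob (a point): middle of the upright red knob on the blue cradle's bolt, moving with it: cylinder 14 mm in diameter, z 122 to 158 mm above the bench. This point: z = 144 mm, x = 0, y = 112 mm + bolt value in the cradle's frame. Pinch from above, best with the fingers on its +x and -x sides.
- dry_knob (a point): middle of the upright red knob on the yellow cradle's bolt, moving with it: cylinder 14 mm in diameter, z 122 to 158 mm above the bench. This point: z = 144 mm, x = 0, y = 112 mm + bolt value in the cradle's frame. Pinch from above, best with the fingers on its +x and -x sides.
- bucket: open aluminium bucket, 0.3 to 0.55 kg, hanging by two side pins and free to swing on them; centre of mass below the pins. Origin: underside centre, z up. 80 mm tall, outer radius 34 (foot) to 40 mm (rim), wall 3 mm. Hung, its underside is 28 mm above the bench and its y axis along the cradle's y. A stiff wire hoop over its mouth carries the black grip.
- axle (a point): middle of the bucket's pin axis, 62 mm above its underside; axes as the bucket's. The pins, 10 mm in diameter, stick out along its +y and -y to heads 22 mm in diameter, 3 mm thick, inner faces at y = 69 and -69 mm; hung, the heads lie outside the cheeks with 6 mm of sideways play each way.
- grip (a point): centre of the black grip block, fixed rigidly to the bucket's hoop, 128 mm above the underside (66 mm above the axle): 12 mm thick (bucket's x), 50 mm long (y), 32 mm tall. Pinched from above with the fingers flat on its +x and -x faces the bucket cannot swing.
- wheel: small loose brass wheel, 28 mm in diameter, 14 mm thick, lying in the bottom of the bucket; origin: centre of its underside
- spool: bystander: orange thread spool, 36 mm in diameter, 50 mm tall, standing between the cradles; origin: underside centre
- hammer: bystander: hammer lying at the back of the bench
- brush: bystander: brush lying near the robot on its right
- glue: bystander: white glue bottle, 56 mm in diameter, 130 mm tall, at the back; origin: underside centre
- tin: bystander: amber jar with steel lid, 72 mm in diameter, 70 mm tall, at the back; origin: underside centre
- shoe_last: bystander: wooden shoe last, 190 mm long, 60 mm wide, 96 mm tall, at the back on the left; origin: underside centre

How it is judged:
By the outcome, as a careful person would: the job done as asked, in the order asked, and still so for the second after the job is handed in, with the robot touching nothing.
It also fails if it takes over 54 s, if anything falls off the work surface, if the arm or the gripper's body presses on something with over 40 N, if the wrist force passes 120 N, or if a joint passes its speed limit or range.

## Robot

A 7-joint arm with a two-finger parallel gripper is mounted at the origin on the work surface. World frame = base frame: x ahead of the robot, y to its left, z up, the work surface at z = 0. Lengths are in mm, angles in rad, forces in N, time in s.
With the tool pointing down it reaches from about 400 to 875 mm from the base axis. Payload 4.4 kg.
Tool frame: the origin (TCP) lies at the very end of the fingers, on their centre line; the grasp point (between the pads) lies 19 mm behind it (grip_depth is the distance from the TCP to the grasp point, in mm); z points along the fingers, y is the direction in which the jaws open and shut (so a half turn about z gives the same grasp; the last joint's range is limited). The gripper opens to 85 mm and grips with 20 to 120 N. Pads are 22 mm wide; open, the fingers measure 114 mm over their backs; the gripper's body (76 mm by 85 mm) begins 54 mm behind the grasp point. The pads swing forward as they close: fully open they stand 13 mm farther back than shut.
Start: joints at [-0.066, 0.628, 0.038, 1.517, -0.027, 0.996, -0.02], TCP at [650.014, 0.027, 231.313] pointing down, gripper open.
Joint ranges: [-3.06, 3.06], [-0.37, 2.12], [-1.25, 1.32], [0.18, 2.47], [-1.1, 4.24], [0.23, 1.98], [-2.94, 2.94]. Speed limits (rad/s): [2.57, 2.57, 3.14, 3.14, 3.14, 3.14, 3.14].

## Interface

Orientations are given as [roll, pitch, yaw] about the fixed x, y, z axes, in that order (R = Rz(yaw) Ry(pitch) Rx(roll)).
In Python, from cell import read_state, get_image, finish_job, recognise, outline_of, grip_depth gives the robot as it stands. The module is installed in compiled form; this text tells all that it offers.
- The arm moves only by the tool send_rows, never from a script. Its argument "rows" is a list of rows, each a list of 5 numbers: the gripper command: -1 is shut, 1 is fully open, values between are in proportion, then the shift along the tool's x, y, z in m, then the turn about the tool's z in rad. In form: [[claw, tx, ty, tz, roll], ...]. A call has 1 to 12 rows; each row shifts and turns the pose as measured when the row begins, along the tool's axes as they then stand; what a row does not reach is not made up. A row lasts 1/12 s, in which the tool goes at most 41.7 mm and 7.16 degrees, less where a joint would pass 70% of its speed; a pose out of reach is approached as far as the arm can. A call with a gripper value outside its range is refused whole. The fingers move at their own pace and stop on an object; the grip force is fixed at half the most. Time passes only in rows, so rows that do not move let the fingers close. It gives the time, the measured TCP pose, the force and the opening at its end, in the units of the state.
- read_state(): the state, without advancing time (a new reading comes with each control period).
- get_image(name): name is "scene" or "side" or "wrist"; returns a dict with "image" (384x512x3 uint8, blue, green, red), "z_map" (384x512 float32, mm along the optical axis (not along the pixel's ray), 0 where there is no reading), "K" (3x3 intrinsics, pixels), "R" (3x3) and "t" (3): a world point X has camera coordinates R X + t; the wrist camera has in their place "tool_from_camera" (4x4, takes a point from camera to tool coordinates, whose origin is the TCP and whose axes are the flange's). Camera axes: x right, y down, z forward; pixel columns grow to the right and rows downward; lengths in mm; the calibration is good to about 2 mm. The wrist camera is an equidistant fisheye: a pixel r from the principal point sees the ray r / f radians off the axis. A picture is of the moment at which its call begins: read the wrist's pose just before it.
- finish_job(): hands the job in, once; it reports no verdict.
Trained networks look in a picture, given as the dict that the camera call returned (one of the last four; its "shot" number tells which), for a name from the list of things; names that differ only in an ending like _2 or _b are one class to them, and where a whole thing is asked for, a point or a joint stands for the part that bears it (a point fixed in the world has none). Each returns a list of dicts, best first, with "score" (0 to 1); they miss things now and then, are a little off and sometimes report something else, mostly with a low value. They report only what shows in the picture. A call takes as long as a camera call.
- recognise(picture, query): "box" ([left, top, right, bottom] in pixels, round what is visible of it).
- outline_of(picture, query): "mask" (384x512 bool, what is visible of it) and "box" ([left, top, right, bottom] in pixels, round what is visible of it).
The state is a dict: "clock": time; "qpos": joint angles; "qd": joint speeds; "tau": joint torques, N m; "eef_pos": TCP position; "tool_rot": TCP orientation; "force": force on the tool from outside, world axes, zero at the start; "torque": the same for the moment, N m; "width": finger opening in mm.
Only numpy, scipy, OpenCV 4.12 (cv2) and the standard library are available. Lean on these libraries where they do the work, as an engineer would, in place of code of your own. Each camera call takes 0.05 s, during which the arm holds its last target.

## Working session

There is one attempt and no reset: what is moved stays moved. The work goes in short steps, Python scripts to look and compute and a tool call to move; the robot and the scene stay as the last step left them, time stands still between calls to the robot, and variables do not carry over. Pictures are saved under pics/ and viewed, and the job is handed in when it is done.

Besides the shell and the picture viewer there is one more tool, called after "Emit:" in YAML: its name, and indented under it one key for each argument. send_rows: Moves the arm, as the interface text tells. Its arguments: {"type":"object","properties":{"rows":{"type":"array"}},"required":["rows"]}

```bash
mkdir -p pics; ls
python3 - <<'E'
from cell import *
import cv2,numpy as np
s=read_state(); print({k:np.round(v,3) for k,v in s.items()}, grip_depth)
for n in("scene","side","wrist"):
    p=get_image(n); cv2.imwrite(f"pics/{n}0.png",p["image"]); print(n,p["K"].tolist(), p.get("R"),p.get("t"),p.get("tool_from_camera"))
E
```

```text
pics
{'clock': np.float64(0.0), 'qpos': array([-0.066,  0.629,  0.038,  1.518, -0.027,  0.996, -0.02 ]), 'qd': array([-0.002, -0.001, -0.002,  0.001,  0.   , -0.   , -0.001]), 'tau': array([-1.0000e-03, -5.6341e+01,  1.2260e+00, -1.9345e+01,  1.1000e-02,
        1.1000e-02, -0.0000e+00]), 'eef_pos': array([6.49365e+02, 1.90000e-02, 2.30390e+02]), 'tool_rot': array([-3.14 ,  0.   ,  1.571]), 'force': array([ 0.443, -1.211,  0.334]), 'torque': array([-0.001, -0.005,  0.02 ]), 'width': np.float64(84.845)} 18.700000000000003
scene [[389.302494223895, 0.0, 263.00864905639685], [0.0, 389.302494223895, 189.08169149434292], [0.0, 0.0, 1.0]] [[-3.40150288e-01  9.40371080e-01  1.18175697e-04]
 [ 7.51858801e-01  2.72037250e-01 -6.00586445e-01]
 [-5.64806272e-01 -2.04200801e-01 -7.99559821e-01]] [ 200.67038517 -321.72837568 1341.35561807] None
side [[410.4486969414697, 0.0, 251.1820144905428], [0.0, 410.4486969414697, 190.07934471260896], [0.0, 0.0, 1.0]] [[-0.94108947 -0.33764374  0.01863659]
 [-0.25848613  0.68273761 -0.68341369]
 [ 0.21802645 -0.64797072 -0.7297934 ]] [ 517.25751084  213.13977198 1077.89348061] None
wrist [[297.3186396354542, 0.0, 252.1622277110388], [0.0, 297.3186396354542, 196.83818244595344], [0.0, 0.0, 1.0]] None None [[ 8.47487548e-04 -9.56194127e-01 -2.92732083e-01  7.46397700e+01]
 [ 9.99999482e-01  6.45189377e-04  7.87617172e-04  7.02983907e-02]
 [-5.64247284e-04 -2.92732599e-01  9.56194179e-01 -1.41751051e+02]
 [ 0.00000000e+00  0.00000000e+00  0.00000000e+00  1.00000000e+00]]
```

View pics/scene0.png

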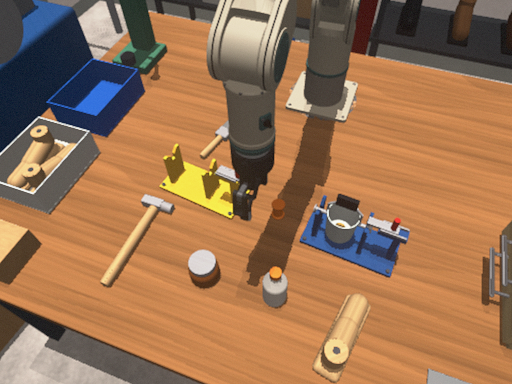

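View pics/side0.png

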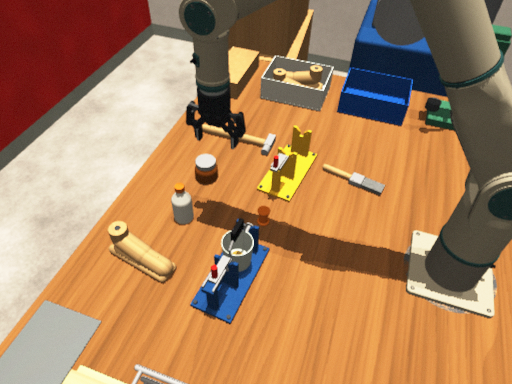

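View pics/wrist0.png

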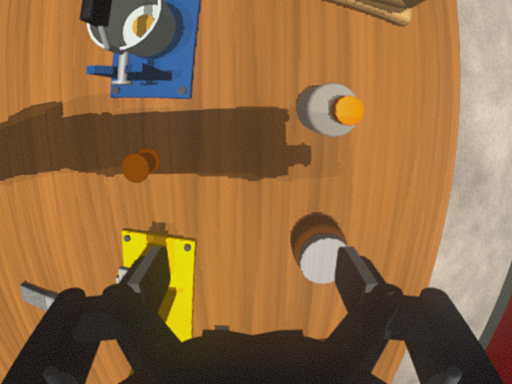

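```bash
cat > h.py <<'E'
from cell import *
import cv2,numpy as np
from scipy.spatial.transform import Rotation as Ro
def tool():
    s=read_state(); r=np.array(s["tool_rot"]); return Ro.from_euler('xyz',r).as_matrix(), np.array(s["eef_pos"]), s
def cloud(p,name,Rt=None):
    z=p["z_map"]; K=p["K"]; v,u=np.mgrid[:384,:512]
    a=(u-K[0,2])/K[0,0]; b=(v-K[1,2])/K[1,1]
    if name=="wrist":
        r=np.hypot(a,b)+1e-9; s=np.tan(r)/r; a=a*s;b=b*s
        P=np.stack([a*z,b*z,z],-1); T=p["tool_from_camera"]; P=P@T[:3,:3].T+T[:3,3]
        R,t=Rt; W=P@R.T+t
    else:
        P=np.stack([a*z,b*z,z],-1); W=(P-p["t"])@p["R"]
    W[z<=0]=np.nan
    return W
def hsv(p): return cv2.cvtColor(p["image"],cv2.COLOR_BGR2HSV)
def cmask(p,c):
    h=hsv(p); H,S,V=h[...,0],h[...,1],h[...,2]
    if c=="blue": return (H>100)&(H<125)&(S>130)&(V>25)
    if c=="yellow": return (H>22)&(H<33)&(S>180)&(V>60)
    if c=="red": return ((H<6)|(H>174))&(S>170)&(V>70)
E
python3 - <<'E'
from h import *
R,t,s=tool()
D={}
for n in("scene","side","wrist"):
    p=get_image(n); W=cloud(p,n,(R,t)); 
    for c in("blue","yellow","red"):
        m=cmask(p,c)&np.isfinite(W[...,0])&(W[...,0]>350)&(W[...,0]<800)&(abs(W[...,1])<400)&(W[...,2]>-10)&(W[...,2]<220)
        P=W[m]; D[n+c]=P; D[n+c+'m']=np.argwhere(m)
        b=P[(P[:,2]<20)]
        print(n,c,len(P)); 
        if len(P): print(np.percentile(P,[0,2,50,98,100],axis=0).round(0).tolist())
        if len(b)>20: print('  base z',np.median(b[:,2]).round(1),'rect',cv2.minAreaRect(b[:,:2].astype(np.float32)))
    for q in ("rinse_knob","dry_knob","grip","rinse_bolt","dry_bolt"):
        for o in outline_of(p,q)[:2]:
            P=W[o["mask"]]; P=P[np.isfinite(P[:,0])]
            print(n,q,round(o["score"],2),np.round(o["box"]), np.percentile(P,[5,50,95],axis=0).round(0).tolist() if len(P) else None)
np.savez("d0.npz",**D)
E
```

```text
scene blue 1862
[[476.0, 94.0, 4.0], [487.0, 101.0, 6.0], [555.0, 236.0, 9.0], [589.0, 323.0, 113.0], [595.0, 331.0, 116.0]]
  base z 9.3 rect ((531.5031127929688, 212.947021484375), (231.65255737304688, 108.79378509521484), 85.1592788696289)
scene yellow 314
[[381.0, -368.0, -3.0], [460.0, -320.0, 6.0], [519.0, -181.0, 9.0], [568.0, -89.0, 112.0], [569.0, -85.0, 114.0]]
  base z 8.6 rect ((494.9861755371094, -239.15484619140625), (313.9052734375, 140.02130126953125), 72.65656280517578)
scene red 61
[[425.0, -92.0, 1.0], [523.0, -15.0, 126.0], [542.0, 293.0, 151.0], [546.0, 299.0, 159.0], [546.0, 311.0, 160.0]]
scene rinse_knob 0.62 [366. 217. 401. 240.] [[528.0, 242.0, 119.0], [540.0, 278.0, 122.0], [545.0, 303.0, 156.0]]
scene rinse_knob 0.44 [198. 122. 230. 159.] [[267.0, -263.0, 0.0], [315.0, -246.0, 16.0], [399.0, -223.0, 20.0]]
scene dry_knob 0.71 [189. 246. 221. 290.] [[716.0, -117.0, 15.0], [749.0, -87.0, 68.0], [772.0, -62.0, 71.0]]
scene dry_knob 0.6 [216. 169. 239. 182.] [[501.0, -147.0, 117.0], [517.0, -118.0, 121.0], [528.0, -88.0, 145.0]]
scene grip 0.98 [317. 196. 369.
[... 2263 characters left out ...]
5.0], [570.0, -82.0, 114.0]]
  base z 8.7 rect ((501.688720703125, -189.96792602539062), (197.22509765625, 114.09178924560547), 82.9107666015625)
wrist red 0
wrist dry_knob 0.56 [ 81.   0. 176.  87.] [[493.0, 126.0, 34.0], [525.0, 162.0, 78.0], [561.0, 205.0, 169.0]]
wrist dry_knob 0.27 [330.   0. 426.  22.] [[767.0, 204.0, 8.0], [816.0, 212.0, 19.0], [849.0, 220.0, 67.0]]
wrist grip 0.71 [ 78.   1. 178.  86.] [[492.0, 125.0, 34.0], [525.0, 162.0, 76.0], [561.0, 205.0, 169.0]]
wrist dry_bolt 0.66 [119. 266. 127. 282.] [[507.0, -92.0, 116.0], [510.0, -84.0, 120.0], [516.0, -82.0, 121.0]]
wrist dry_bolt 0.49 [ 84.   0. 204.  99.] [[482.0, 97.0, 7.0], [549.0, 124.0, 9.0], [576.0, 209.0, 107.0]]
```

Emit:
send_rows:
  rows:
    - [1,0.025,-0.0145,0,0.01]
    - [1,0.025,-0.0145,0,0.01]
    - [1,0.025,-0.0145,0,0.01]
    - [1,0.025,-0.0145,0,0.01]
    - [1,0.025,-0.0145,0,0.01]
    - [1,0.025,-0.0145,0,0.01]
    - [1,0.025,-0.0145,0,0.01]
    - [1,0.025,-0.0145,0,0.015]
    - [1,0,0,0,0]
    - [1,0,0,0,0]

```text
clock: 1.88
eef_pos: [538.4, 210.4, 230.3]
tool_rot: [3.139, 0.001, 1.476]
force: [0.7, -0.3, -1.3]
width: 85.8
```

```bash
cat > fit.py <<'E'
from h import *
from scipy.optimize import least_squares
BOX=[((-55,-85,0),(55,150,10)),((-30,-63,10),(30,-55,113)),((-30,55,10),(30,63,113)),((-15,84,10),(15,150,113))]
def sdf(P):
    d=[]
    for lo,hi in BOX:
        c=(np.array(lo)+hi)/2; h=(np.array(hi)-lo)/2
        q=abs(P-c)-h; d.append(np.linalg.norm(np.maximum(q,0),axis=1)+np.minimum(q.max(1),0))
    return np.min(d,0)
def loc(P,x): 
    c,s=np.cos(x[2]),np.sin(x[2]); d=P-[x[0],x[1],x[3]]
    return np.stack([c*d[:,0]+s*d[:,1],-s*d[:,0]+c*d[:,1],d[:,2]],1)
def fit(P,x0,z=True):
    f=lambda x: sdf(loc(P,x))
    x=np.array(x0,float)
    for sc in (8,3,1.5):
        r=least_squares(f,x,loss='soft_l1',f_scale=sc,x_scale=[1,1,.01,1],diff_step=1e-5); x=r.x
    return x,np.median(abs(f(x)))
def pts(p,W,c,x0,rad=200):
    m=cmask(p,c)&np.isfinite(W[...,0]); m&=(np.hypot(W[...,0]-x0[0],W[...,1]-x0[1])<rad)&(W[...,2]>-10)&(W[...,2]<125)
    return W[m]
E
python3 - <<'E'
from fit import *
R,t,s=tool(); print(t,s["tool_rot"])
for n in ("wrist","scene","side"):
    p=get_image(n); 
    if n=="wrist": cv2.imwrite("pics/w1.png",p["image"])
    W=cloud(p,n,(R,t))
    np.savez(f"c1_{n}.npz",W=W,im=p["image"])
    P=pts(p,W,"blue",(530,213)); x,e=fit(P,[530,180,-.085,0]); L=loc(P,x); b=L[L[:,2]<15]
    print(n,len(P),x.round(3),e.round(2),np.percentile(b,[0.3,99.7],axis=0).round(1).tolist())
    m=cmask(p,"red")&np.isfinite(W[...,0])&(W[...,1]>200)&(W[...,1]<360)&(W[...,2]>120)
    if m.sum(): L=loc(W[m],x); print(' knob',m.sum(),np.percentile(L,[2,50,98],axis=0).round(1).tolist())
    if n!="wrist":
        P=pts(p,W,"yellow",(510,-210)); x,e=fit(P,[510,-210,-.1,0]); L=loc(P,x); b=L[L[:,2]<15]
        print(n,'yel',len(P),x.round(3),e.round(2),np.percentile(b,[1,99],axis=0).round(1).tolist())
        m=cmask(p,"red")&np.isfinite(W[...,0])&(W[...,1]>-180)&(W[...,1]<-30)&(W[...,2]>120)
        if m.sum(): L=loc(W[m],x); print(' knob',m.sum(),np.percentile(L,[2,50,98],axis=0).round(1).tolist())
        cv2.imwrite(f"pics/{n}1.png",p["image"])
E
```

```text
[538.42217916 210.39329723 230.26362177] [3.13865981e+00 1.19099916e-03 1.47633777e+00]
wrist 3065 [ 5.27949e+02  1.80719e+02 -9.10000e-02 -8.65000e-01] 0.51 [[-55.5, -82.1, 7.7], [50.9, 146.1, 12.2]]
 knob 202 [[-7.5, 105.5, 156.5], [-1.7, 111.2, 158.0], [3.3, 116.4, 159.6]]
scene 1257 [ 5.29639e+02  1.78841e+02 -5.80000e-02 -7.77000e-01] 1.07 [[-51.5, -81.7, 5.7], [56.3, 149.3, 14.0]]
 knob 61 [[-3.8, 109.7, 129.0], [5.5, 114.3, 152.0], [8.6, 120.2, 160.4]]
scene yel 458 [ 4.98395e+02 -2.37170e+02 -1.48000e-01 -1.20200e+00] 1.07 [[-50.8, -79.8, 6.8], [55.2, 147.7, 13.6]]
 knob 20 [[-6.5, 140.4, 141.1], [-1.3, 145.7, 158.1], [2.7, 151.8, 161.0]]
side 2335 [ 5.22026e+02  1.79472e+02 -1.17000e-01 -1.75000e-01] 1.08 [[-55.9, -80.4, 5.5], [53.0, 151.5, 14.4]]
 knob 63 [[-8.2, 107.9, 129.8], [-2.9, 118.1, 152.7], [3.3, 121.4, 160.7]]
side yel 1003 [ 4.95501e+02 -2.39431e+02 -1.35000e-01 -5.18000e-01] 1.25 [[-55.0, -79.7, -0.2], [58.0, 148.8, 13.9]]
 knob 38 [[-7.1, 141.7, 128.3], [-2.4, 151.3, 149.4], [3.5, 154.2, 159.5]]
```

View pics/w1.png

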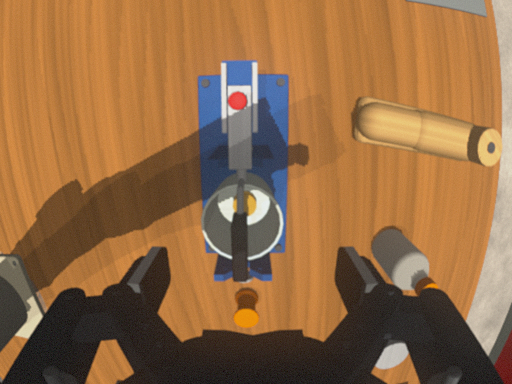

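View pics/scene1.png

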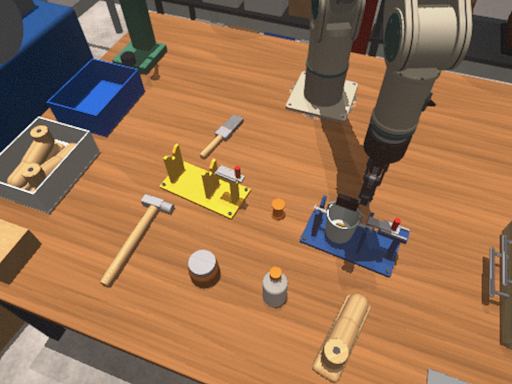

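Run:
```python
import numpy as np,cv2
for n in("wrist","scene","side"):
    d=np.load(f"c1_{n}.npz"); W=d["W"]; im=d["im"]; h=cv2.cvtColor(im,cv2.COLOR_BGR2HSV)
    ok=np.isfinite(W[...,0])
    for nm,m in (("grip",(h[...,2]<60)&(W[...,2]>150)&(W[...,2]<180)&(abs(W[...,1]-180)<45)&(abs(W[...,0]-525)<45)),
      ("knob",((h[...,0]<6)|(h[...,0]>174))&(h[...,1]>170)&(W[...,2]>152)&(W[...,2]<165)&(W[...,1]>200)&(W[...,1]<350))):
        P=W[m&ok]; r=cv2.minAreaRect(P[:,:2].astype(np.float32)); print(n,nm,len(P),np.percentile(P,[3,50,97],axis=0).round(1).tolist(),P.mean(0).round(1),r)
```

```text
wrist grip 344 [[521.6, 180.0, 152.5], [527.4, 196.7, 170.5], [532.5, 202.8, 172.0]] [527.3 194.6 167.8] ((525.9369506835938, 181.1783905029297), (43.949012756347656, 10.955007553100586), 83.54012298583984)
wrist knob 201 [[530.7, 286.2, 155.8], [536.1, 291.5, 157.1], [541.2, 296.6, 158.5]] [536.  291.4 157.1] ((536.015869140625, 291.3757019042969), (11.187492370605469, 11.215216636657715), 39.00518035888672)
scene grip 199 [[523.1, 157.6, 151.0], [531.8, 180.1, 166.9], [535.2, 202.1, 172.4]] [530.9 179.9 164.6] ((528.469970703125, 179.92379760742188), (48.28845977783203, 13.816267013549805), 82.8787612915039)
scene knob 30 [[532.4, 288.4, 152.8], [539.2, 293.6, 157.0], [544.8, 299.1, 159.9]] [538.9 293.5 157. ] ((538.9812622070312, 293.3546447753906), (11.033435821533203, 12.425982475280762), 67.42504119873047)
side grip 144 [[516.3, 160.6, 150.7], [521.4, 187.1, 169.9], [529.1, 204.2, 173.7]] [521.9 185.7 166.1] ((522.7799682617188, 180.71029663085938), (47.65018081665039, 12.313112258911133), 84.41888427734375)
side knob 32 [[527.9, 286.5, 153.7], [533.3, 294.1, 156.6], [539.1, 300.3, 160.8]] [533.5 293.9 157.1] ((533.41943359375, 292.81500244140625), (12.274681091308594, 13.598691940307617), 62.68714904785156)
```

Emit:
send_rows:
  rows:
    - [1,0.02,-0.0025,0,0]
    - [1,0.02,-0.0025,0.005,0]
    - [1,0.02,-0.0025,0.015,0]
    - [1,0.0205,-0.0025,0.02,0]
    - [1,0,0,0.015,0]
    - [1,0,0,0,0]
    - [1,0,0,0,0]

```text
clock: 2.62
eef_pos: [546.6, 280.3, 174.4]
tool_rot: [3.131, 0.005, 1.453]
force: [0.6, 0.8, -0.2]
width: 85.5
```

```bash
cat > go.py <<'E'
import sys
from h import *
R,t,s=tool()
def to(x,y,z,yaw=None):
    d=R.T@(np.array([x,y,z])-t); print('tcp',t.round(1),'rot',np.round(s["tool_rot"],3),'shift mm',d.round(1), 'roll',None if yaw is None else round(s["tool_rot"][2]-(yaw+np.pi/2),3),'F',np.round(s["force"],1),'w',round(float(s["width"]),1),'t',round(s["clock"],2))
if __name__=="__main__": to(*map(float,sys.argv[1:]))
E
python3 go.py 536 291.5 126 -0.09
```

```text
tcp [546.6 280.3 174.4] rot [3.131 0.005 1.453] shift mm [ 10.1 -12.3  48.2] roll -0.028 F [ 0.6  0.8 -0.2] w 85.5 t 2.62
```

Emit:
send_rows:
  rows:
    - [1,0.005,-0.006,0.008,-0.014]
    - [1,0.005,-0.006,0.008,-0.014]
    - [1,0,0,0.005,0]
    - [1,0,0,0,0]

```text
clock: 2.95
eef_pos: [537.8, 288.5, 153.8]
tool_rot: [3.128, 0.005, 1.477]
force: [-0.3, 0.0, -1.2]
width: 85.1
```

```bash
python3 go.py 536 291.5 126 -0.09
python3 - <<'E'
from h import *
R,t,s=tool(); p=get_image("wrist"); cv2.imwrite("pics/w2.png",p["image"]); W=cloud(p,"wrist",(R,t)); h=hsv(p)
m=((h[...,0]<6)|(h[...,0]>174))&(h[...,1]>170)&(W[...,2]>135)&(W[...,2]<165)
P=W[m]; print(m.sum(),P.mean(0),((P-t)@R).mean(0), np.argwhere(m).mean(0))
E
```

```text
tcp [537.8 288.5 153.8] rot [3.128 0.005 1.477] shift mm [ 2.9 -2.5 27.7] roll -0.004 F [-0.3  0.  -1.2] w 85.1 t 2.95
348 [536.0000629  292.4419847  156.32095122] [ 3.73534356 -2.12129845 -2.61401866] [248.6954023  247.74425287]
```

View pics/w2.png

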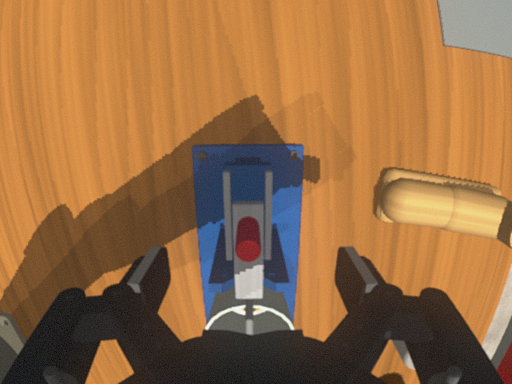

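Emit:
send_rows:
  rows:
    - [1,0.0015,-0.001,0.009,0]
    - [1,0.001,-0.001,0.009,0]
    - [1,0.001,0,0.008,0]
    - [0,0,0,0,0]
    - [-1,0,0,0,0]
    - [-1,0,0,0,0]
    - [-1,0,0,0,0]
    - [-1,0,0,0,0]

```text
clock: 3.67
eef_pos: [537.4, 292.3, 126.0]
tool_rot: [3.126, 0.004, 1.476]
force: [0.1, 0.3, -0.4]
width: 25.3
```

```bash
python3 go.py 532.9 326.5 126 -0.09
```

```text
tcp [537.4 292.3 126. ] rot [3.126 0.004 1.476] shift mm [33.6 -7.7 -0.2] roll -0.004 F [ 0.1  0.3 -0.4] w 25.3 t 3.67
```

Emit:
send_rows:
  rows:
    - [-1,0,0,0,0]
    - [-1,0,0,0,0]
    - [-1,0,0,0,0]

```text
clock: 3.92
eef_pos: [536.0, 292.5, 126.4]
tool_rot: [3.129, 0.004, 1.476]
force: [1.0, -0.2, -3.1]
width: 12.3
```

Emit:
send_rows:
  rows:
    - [-1,0.006,0,0,0]
    - [-1,0.006,0,0,0]
    - [-1,0.006,0,0,0]
    - [-1,0.006,0,0,0]
    - [-1,0.006,0,0,0]
    - [-1,0.004,0,0,0]
    - [-1,0,0,0,0]

```text
clock: 4.5
eef_pos: [539.1, 326.1, 126.4]
tool_rot: [3.131, 0.01, 1.474]
force: [-1.2, -4.6, 3.6]
width: 12.3
```

```bash
python3 go.py 539.1 326.5 126 -0.09
```

```text
tcp [539.1 326.1 126.4] rot [3.131 0.01  1.474] shift mm [0.4 0.  0.4] roll -0.006 F [-1.2 -4.6  3.6] w 12.3 t 4.5
```

Emit:
send_rows:
  rows:
    - [-1,0.003,0,0,0]
    - [-1,0.003,0,0,0]
    - [-1,0,0,0,0]

```text
clock: 4.75
eef_pos: [539.0, 325.8, 126.4]
tool_rot: [3.134, 0.021, 1.472]
force: [-0.8, 0.1, -1.2]
width: 12.2
```

```bash
python3 go.py 539.1 326.5 126 -0.09
```

```text
tcp [539.  325.8 126.4] rot [3.134 0.021 1.472] shift mm [0.7 0.  0.4] roll -0.009 F [-0.8  0.1 -1.2] w 12.2 t 4.75
```

Emit:
send_rows:
  rows:
    - [1,0,0,0,0]
    - [1,0,0,0,0]
    - [1,0,0,0,0]
    - [1,0,0,0,0]
    - [1,0,0,-0.02,0]
    - [1,0,0,-0.03,0]
    - [1,0,0,-0.035,0]
    - [1,-0.02,0,-0.02,0]
    - [1,-0.03,0,0,0]
    - [1,0,0,0,0]

```text
clock: 5.58
eef_pos: [533.9, 285.0, 235.6]
tool_rot: [3.13, 0.013, 1.48]
force: [-0.5, -1.3, -1.7]
width: 85.6
```

```bash
python3 go.py 526 180.5 231 -0.09
python3 - <<'E'
from h import *
R,t,s=tool(); p=get_image("wrist"); cv2.imwrite("pics/w3.png",p["image"]); W=cloud(p,"wrist",(R,t)); h=hsv(p)
m=((h[...,0]<6)|(h[...,0]>174))&(h[...,1]>170)&(W[...,2]>152)&(W[...,2]<165)
P=W[m]; print(m.sum(),P.mean(0),((P-t)@R).mean(0), np.argwhere(m).mean(0))
E
```

```text
tcp [533.9 285.  235.6] rot [3.13  0.013 1.48 ] shift mm [-104.8    1.5    6. ] roll -0.0 F [-0.5 -1.3 -1.7] w 85.6 t 5.58
193 [539.01672586 326.31759896 156.94935662] [42.60338814  0.46638333 78.12596397] [151.56994819 252.50777202]
```

View pics/w3.png

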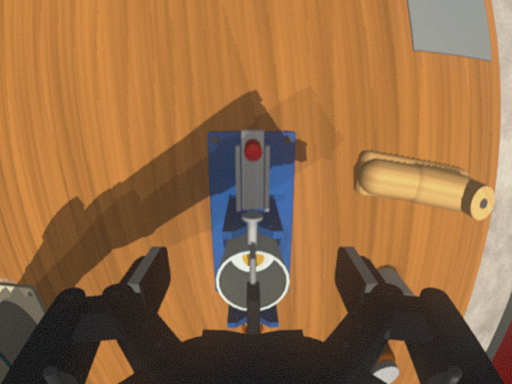

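Emit:
send_rows:
  rows:
    - [1,-0.025,0,0,0]
    - [1,-0.03,0.0005,0,0]
    - [1,-0.03,0.0005,0,0]
    - [1,-0.02,0.0005,0,0]
    - [1,0,0,0,0]
    - [1,0,0,0,0]

```text
clock: 6.13
eef_pos: [526.2, 188.1, 235.5]
tool_rot: [3.128, 0.002, 1.49]
force: [-0.2, 1.3, 0.3]
width: 85.4
```

```bash
python3 go.py 526 180.5 200 -0.09
python3 - <<'E'
from h import *
R,t,s=tool(); p=get_image("wrist"); cv2.imwrite("pics/w4.png",p["image"]); W=cloud(p,"wrist",(R,t)); h=hsv(p)
m=(h[...,2]<60)&(W[...,2]>165)&(W[...,2]<178)&(abs(W[...,1]-180)<45)&(abs(W[...,0]-525)<35)
P=W[m]; r=cv2.minAreaRect(P[:,:2].astype(np.float32));print(m.sum(),P.mean(0),r,((P-t)@R).mean(0), np.argwhere(m).mean(0))
E
```

```text
tcp [526.2 188.1 235.5] rot [3.128e+00 2.000e-03 1.490e+00] shift mm [-7.5 -0.  35.5] roll 0.009 F [-0.2  1.3  0.3] w 85.4 t 6.13
606 [526.33632573 184.55180115 170.80208363] ((526.0205078125, 180.16334533691406), (45.37405776977539, 11.651274681091309), 85.76197052001953) [-3.42521071 -0.41682987 64.68378883] [215.75082508 251.27887789]
```

View pics/w4.png

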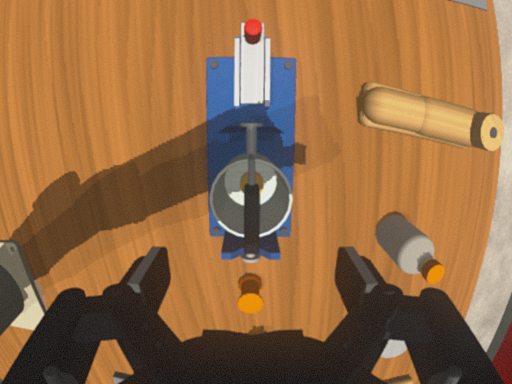

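Emit:
send_rows:
  rows:
    - [1,-0.004,0,0.01,0.004]
    - [1,-0.0035,0,0.02,0.004]
    - [1,0,0,0.02,0]
    - [1,0,0,0.015,0]
    - [1,0,0,0,0]

```text
clock: 6.6
eef_pos: [528.5, 191.3, 168.6]
tool_rot: [3.124, -0.006, 1.493]
force: [-0.6, 0.4, 0.6]
width: 85.7
```

```bash
python3 go.py 526 180.5 138 -0.09
```

```text
tcp [528.5 191.3 168.6] rot [ 3.124 -0.006  1.493] shift mm [-11.2  -2.2  30.5] roll 0.012 F [-0.6  0.4  0.6] w 85.7 t 6.6
```

Emit:
send_rows:
  rows:
    - [1,-0.006,-0.001,0,0.006]
    - [1,-0.006,-0.001,0,0.006]
    - [1,0,0,0,0]

```text
clock: 6.85
eef_pos: [525.4, 182.8, 168.5]
tool_rot: [3.125, -0.008, 1.485]
force: [-0.5, -0.9, -0.2]
width: 85.5
```

```bash
python3 go.py 526 180.5 138 -0.09
```

```text
tcp [525.4 182.8 168.5] rot [ 3.125 -0.008  1.485] shift mm [-2.5  0.3 30.5] roll 0.004 F [-0.5 -0.9 -0.2] w 85.5 t 6.85
```

Emit:
send_rows:
  rows:
    - [1,-0.002,0,0.01,0.002]
    - [1,-0.001,0,0.01,0.002]
    - [1,-0.001,0,0.01,0]
    - [1,0,0,0,0]

```text
clock: 7.18
eef_pos: [527.5, 179.3, 138.6]
tool_rot: [3.119, -0.011, 1.48]
force: [-1.2, -0.4, -0.9]
width: 85.5
```

```bash
python3 go.py 526 180.5 138 -0.09
python3 - <<'E'
from h import *
R,t,s=tool(); p=get_image("wrist"); cv2.imwrite("pics/w5.png",p["image"])
p=get_image("side"); cv2.imwrite("pics/s5.png",cv2.resize(p["image"][180:340,120:320],None,fx=3,fy=3))
E
```

```text
tcp [527.5 179.3 138.6] rot [ 3.119 -0.011  1.48 ] shift mm [ 1.  -1.6  0.6] roll -0.0 F [-1.2 -0.4 -0.9] w 85.5 t 7.18
```

View pics/w5.png

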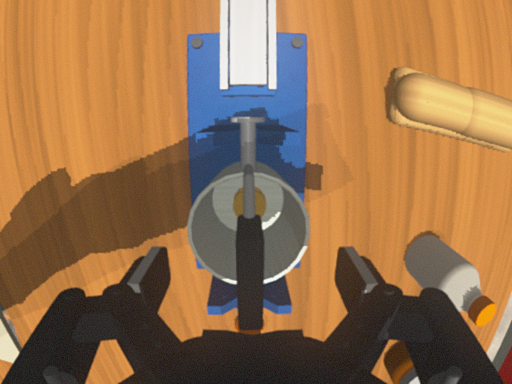

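View pics/s5.png

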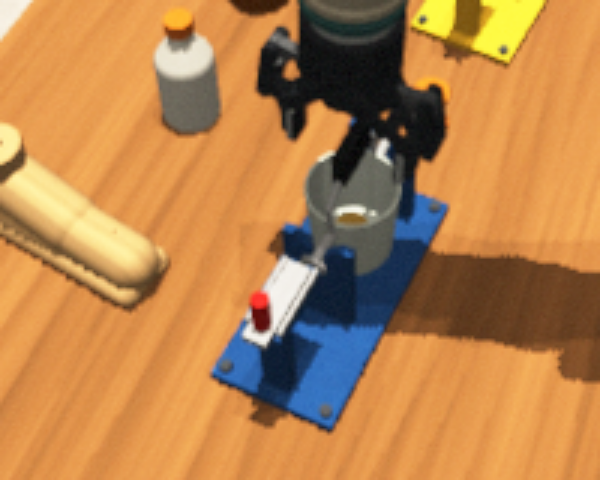

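Emit:
send_rows:
  rows:
    - [1,0,-0.0015,0.0005,0]
    - [0.2,0,0,0,0]
    - [-0.2,0,0,0,0]
    - [-0.5,0,0,0,0]

```text
clock: 7.62
eef_pos: [527.3, 180.5, 139.9]
tool_rot: [3.116, -0.013, 1.481]
force: [0.2, -0.3, 0.5]
width: 51.6
```

```bash
python3 go.py 526 180.5 138 -0.09
```

```text
tcp [527.3 180.5 139.9] rot [ 3.116 -0.013  1.481] shift mm [-0.1 -1.3  1.9] roll -0.0 F [ 0.2 -0.3  0.5] w 51.6 t 7.62
```

Emit:
send_rows:
  rows:
    - [-0.8,0,-0.001,0.001,0]
    - [-1,0,0,0,0]
    - [-1,0,0,0,0]
    - [-1,0,0,0,0]
    - [-1,0,0,0,0]

```text
clock: 8.03
eef_pos: [525.7, 181.0, 139.6]
tool_rot: [3.117, -0.013, 1.481]
force: [0.1, 0.3, -1.0]
width: 11.6
```

```bash
python3 go.py 526 180.5 138 -0.09
python3 - <<'E'
from h import *
R,t,s=tool(); p=get_image("wrist"); cv2.imwrite("pics/w6.png",p["image"])
E
```

```text
tcp [525.7 181.  139.6] rot [ 3.117 -0.013  1.481] shift mm [-0.5  0.3  1.6] roll 0.0 F [ 0.1  0.3 -1. ] w 11.6 t 8.03
```

View pics/w6.png

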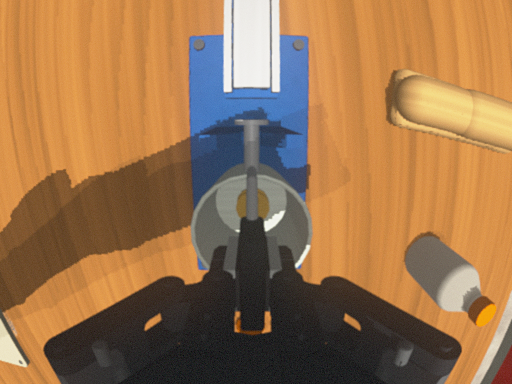

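Emit:
send_rows:
  rows:
    - [-1,0,0,-0.003,0]
    - [-1,0.0001,0.0001,-0.005,0]
    - [-1,0.0001,0.0001,-0.006,0]
    - [-1,0.0001,0.0001,-0.006,0]

```text
clock: 8.42
eef_pos: [523.3, 179.8, 157.7]
tool_rot: [3.122, -0.009, 1.481]
force: [0.7, 0.7, -4.8]
width: 11.1
```

```bash
python3 go.py 525.7 181 180 -0.09
```

```text
tcp [523.3 179.8 157.7] rot [ 3.122 -0.009  1.481] shift mm [  1.6   2.7 -22.2] roll 0.0 F [ 0.7  0.7 -4.8] w 11.1 t 8.42
```

Emit:
send_rows:
  rows:
    - [-1,0.0005,0.001,-0.006,0]
    - [-1,0.0005,0.001,-0.007,0]
    - [-1,0.0003,0.0007,-0.008,0]
    - [-1,0.0003,0.0005,-0.01,0]

```text
clock: 8.75
eef_pos: [525.3, 180.5, 191.0]
tool_rot: [3.125, -0.008, 1.481]
force: [-0.5, 1.1, -5.0]
width: 11.3
```

```bash
python3 go.py 525.7 181 250 -0.09
python3 - <<'E'
from h import *
for n in ("wrist","side"):
    p=get_image(n); cv2.imwrite(f"pics/{n}7.png",p["image"])
E
```

```text
tcp [525.3 180.5 191. ] rot [ 3.125 -0.008  1.481] shift mm [  1.1   1.4 -59. ] roll 0.0 F [-0.5  1.1 -5. ] w 11.3 t 8.75
```

View pics/side7.png

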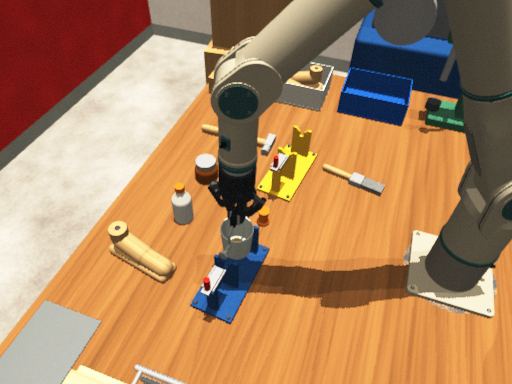

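View pics/wrist7.png

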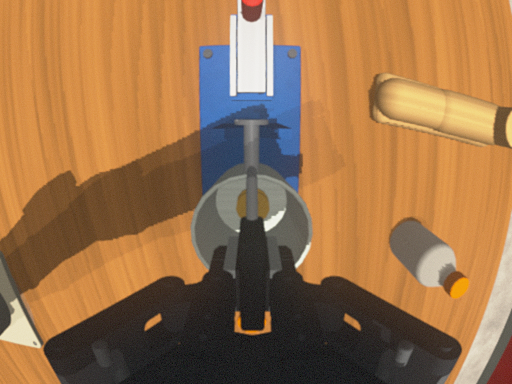

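Emit:
send_rows:
  rows:
    - [-1,0,0.0003,-0.012,0]
    - [-1,0,0.0003,-0.015,0]
    - [-1,0,0.0003,-0.02,0]
    - [-1,0,0.0003,-0.02,0]
    - [-1,0,0,-0.02,0]
    - [-1,0,0,-0.015,0]
    - [-1,0,0,-0.005,0]

```text
clock: 9.43
eef_pos: [522.8, 179.0, 301.1]
tool_rot: [3.127, -0.007, 1.481]
force: [0.6, 0.0, -4.3]
width: 11.0
```

```bash
python3 go.py 499 -200 300 -0.145
```

```text
tcp [522.8 179.  301.1] rot [ 3.127 -0.007  1.481] shift mm [-379.6   10.3   -1.4] roll 0.055 F [ 0.6  0.  -4.3] w 11.0 t 9.43
```

Emit:
send_rows:
  rows:
    - [-1,-0.01,0.001,0,0.005]
    - [-1,-0.018,0.0005,0,0.005]
    - [-1,-0.024,0.0005,0,0.005]
    - [-1,-0.024,0.0005,0,0.005]
    - [-1,-0.024,0.0005,0,0.005]
    - [-1,-0.024,0.0005,0,0.005]
    - [-1,-0.024,0.0005,0,0.005]
    - [-1,-0.024,0.0005,0,0.005]
    - [-1,-0.024,0.0005,0,0.005]
    - [-1,-0.02,0,0,0.005]
    - [-1,-0.012,0,0,0]
    - [-1,-0.006,0,0,0]

```text
clock: 10.43
eef_pos: [489.8, -70.8, 286.7]
tool_rot: [-3.137, -0.001, 1.427]
force: [-0.7, -0.3, -5.2]
width: 11.3
```

```bash
python3 go.py 499 -200 300 -0.145;  python3 - <<'E'
from h import *
for n in ("wrist",):
    p=get_image(n); cv2.imwrite(f"pics/{n}8.png",p["image"])
E
```

```text
tcp [489.8 -70.8 286.7] rot [-3.137e+00 -1.000e-03  1.427e+00] shift mm [-126.5   27.5  -13.6] roll 0.002 F [-0.7 -0.3 -5.2] w 11.3 t 10.43
```

View pics/wrist8.png

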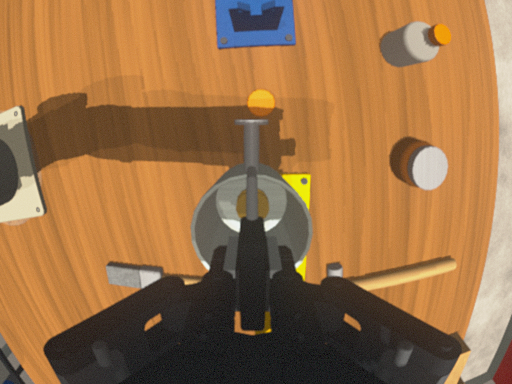

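Emit:
send_rows:
  rows:
    - [-1,-0.008,0.002,-0.002,0]
    - [-1,-0.016,0.004,-0.003,0]
    - [-1,-0.02,0.005,-0.003,0]
    - [-1,-0.02,0.005,-0.003,0]
    - [-1,-0.02,0.005,-0.003,0]
    - [-1,-0.02,0.004,-0.002,0]
    - [-1,-0.014,0.002,0,0]
    - [-1,-0.008,0,0,0]
    - [-1,0,0,0,0]

```text
clock: 11.23
eef_pos: [499.7, -200.5, 299.0]
tool_rot: [-3.131, -0.004, 1.441]
force: [-0.1, -1.1, -4.9]
width: 10.9
```

```bash
python3 go.py 497 -238 295 -0.142;  python3 - <<'E'
from fit import *
R,t,s=tool()
for n in ("wrist","scene","side"):
    p=get_image(n); cv2.imwrite(f"pics/{n}9.png",p["image"]); W=cloud(p,n,(R,t)); np.savez(f"c9_{n}.npz",W=W,im=p["image"])
    P=pts(p,W,"yellow",(510,-210)); x,e=fit(P,[497,-238,-.14,0]); L=loc(P,x); b=L[L[:,2]<15]
    print(n,len(P),x.round(3),e.round(2),np.percentile(b,[1,99],axis=0).round(1).tolist())
    m=cmask(p,"red")&np.isfinite(W[...,0])&(W[...,1]>-180)&(W[...,1]<-30)&(W[...,2]>152)&(W[...,2]<165)
    if m.sum(): print(' knob',m.sum(),W[m].mean(0),loc(W[m],x).mean(0))
E
```

```text
tcp [ 499.7 -200.5  299. ] rot [-3.131 -0.004  1.441] shift mm [-37.6   2.2   3.9] roll 0.012 F [-0.1 -1.1 -4.9] w 10.9 t 11.23
wrist 1696 [ 4.96952e+02 -2.41939e+02 -1.22000e-01 -8.15000e-01] 0.57 [[-53.2, 9.9, 3.5], [54.8, 149.3, 12.1]]
 knob 128 [515.56180873 -96.89372356 156.82055801] [  0.79942918 146.2321672  157.63552687]
scene 731 [ 4.96557e+02 -2.38400e+02 -1.30000e-01 -1.18800e+00] 1.14 [[-51.2, -76.5, 6.2], [55.6, 147.9, 13.7]]
 knob 20 [517.5005436  -92.96627691 156.29881475] [  1.94684968 146.92120827 157.48704302]
side 583 [ 4.95233e+02 -2.39604e+02 -1.34000e-01 -5.34000e-01] 1.32 [[-54.5, -86.3, -1.1], [58.0, 148.7, 13.9]]
 knob 19 [513.28418755 -92.10271724 156.22572158] [ -1.84138206 148.5903809  156.75970711]
```

View pics/wrist9.png

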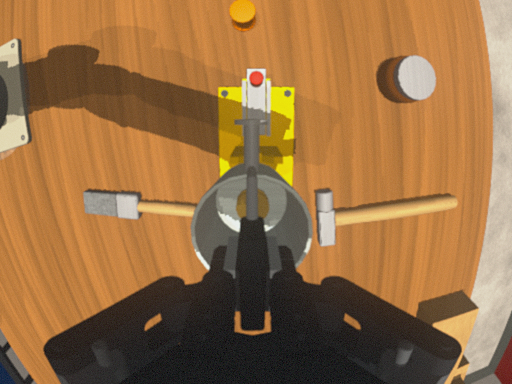

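View pics/side9.png

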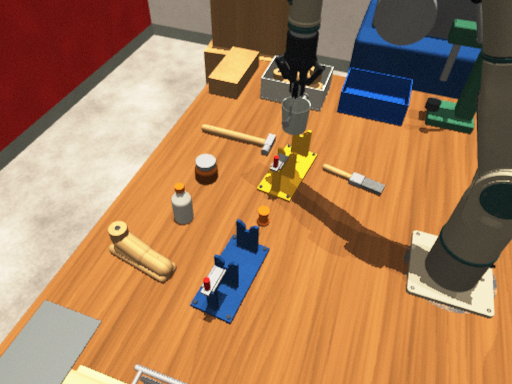

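```bash
python3 go.py 497 -241 230 -0.128
```

```text
tcp [ 500.2 -197.   299. ] rot [-3.131 -0.007  1.444] shift mm [-44.5   3.1  68.7] roll 0.001 F [-0.6  0.9 -5.9] w 11.3 t 11.38
```

Emit:
send_rows:
  rows:
    - [-1,-0.01,0.001,0.005,0]
    - [-1,-0.012,0.001,0.015,0]
    - [-1,-0.012,0.001,0.02,0]
    - [-1,-0.008,0,0.018,0]
    - [-1,-0.002,0,0.01,0]
    - [-1,0,0,0,0]
    - [-1,0,0,0,0]

```text
clock: 11.97
eef_pos: [499.7, -236.2, 227.1]
tool_rot: [-3.133, -0.01, 1.458]
force: [0.2, -0.3, -4.8]
width: 11.4
```

```bash
python3 go.py 497 -241 180 -0.128;  cat > look.py <<'E'
from fit import *
import sys
R,t,s=tool(); n="wrist"; k=sys.argv[1]
p=get_image(n); cv2.imwrite(f"pics/{n}{k}.png",p["image"]); W=cloud(p,n,(R,t)); np.savez(f"c{k}_{n}.npz",W=W,im=p["image"])
P=pts(p,W,"yellow",(510,-210)); x,e=fit(P,[497,-238,-.14,0]); L=loc(P,x); b=L[L[:,2]<15]
print(n,len(P),x.round(3),e.round(2),np.percentile(b,[1,99],axis=0).round(1).tolist())
m=cmask(p,"red")&np.isfinite(W[...,0])&(W[...,1]>-180)&(W[...,1]<-30)&(W[...,2]>150)&(W[...,2]<165)
if m.sum(): print(' knob',m.sum(),W[m].mean(0),loc(W[m],x).mean(0))
c=(L[:,2]>107)&(abs(L[:,1]-59)<8)
if c.sum(): print('cheek top local',np.percentile(L[c],[2,98],axis=0).round(1).tolist(), 'hole mid x: left max',L[c][L[c][:,0]<0][:,0].max() if (L[c][:,0]<0).any() else None,'right min',L[c][L[c][:,0]>0][:,0].min() if (L[c][:,0]>0).any() else None)
E
python3 look.py 10
```

```text
tcp [ 499.7 -236.2  227.1] rot [-3.133 -0.01   1.458] shift mm [-5.6 -1.7 47. ] roll 0.016 F [ 0.2 -0.3 -4.8] w 11.4 t 11.97
wrist 4224 [ 4.96154e+02 -2.41495e+02 -1.33000e-01 -8.56000e-01] 0.52 [[-53.0, -8.3, 7.7], [54.8, 148.5, 11.9]]
 knob 224 [515.49360894 -97.15135435 156.96551944] [-1.78595678e-02  1.45633369e+02  1.57821413e+02]
cheek top local [[-25.2, 55.3, 107.2], [29.5, 62.8, 114.4]] hole mid x: left max -12.408388718269556 right min 13.984364984691688
```

View pics/wrist10.png

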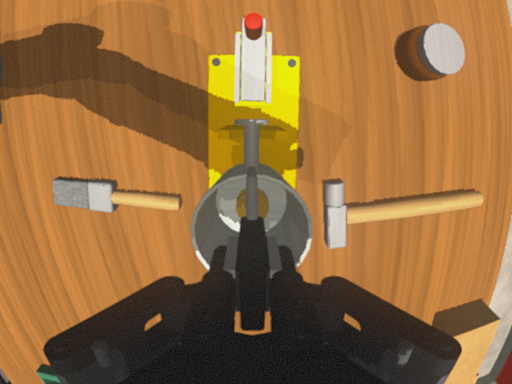

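Emit:
send_rows:
  rows:
    - [-1,-0.004,-0.0015,0.008,0.008]
    - [-1,-0.003,-0.001,0.015,0.008]
    - [-1,0,0,0.015,0.004]
    - [-1,0,0,0.006,0]
    - [-1,0,0,0,0]

```text
clock: 12.43
eef_pos: [499.6, -242.1, 184.6]
tool_rot: [3.141, -0.008, 1.441]
force: [-0.6, -0.1, -4.9]
width: 11.1
```

```bash
python3 go.py 496.2 -242 180 -0.133; python3 look.py 11;python3 go.py 496.2 -242 180 -0.133
```

```text
tcp [ 499.6 -242.1  184.6] rot [ 3.141 -0.008  1.441] shift mm [-0.4 -3.4  4.6] roll 0.003 F [-0.6 -0.1 -4.9] w 11.1 t 12.43
wrist 5904 [ 4.96801e+02 -2.41427e+02 -1.34000e-01 -8.69000e-01] 0.5 [[-53.8, -10.2, 8.1], [53.8, 148.2, 11.8]]
 knob 13 [ 514.3686071  -102.35718413  155.3790194 ] [ -1.1585449  140.1706688  156.24804325]
cheek top local [[-27.7, 55.7, 107.5], [29.5, 63.2, 114.0]] hole mid x: left max -12.755877718066714 right min 12.29527986946094
tcp [ 499.8 -242.1  185.1] rot [ 3.141 -0.008  1.441] shift mm [-0.4 -3.6  5.1] roll 0.003 F [-0.7  0.5 -6.1] w 11.2 t 12.48
```

View pics/wrist11.png

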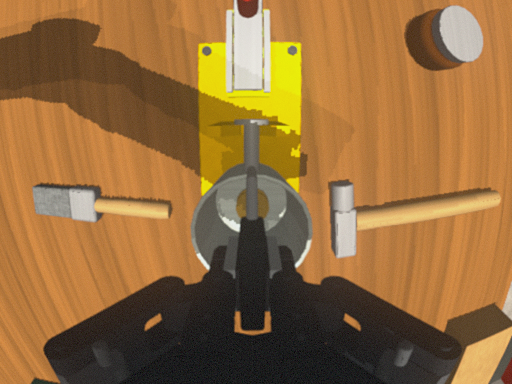

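Run:
```python
from h import *
d=np.load("c11_wrist.npz"); W=d["W"]; R,t,s=tool()
for r in (120,122,124,130,140,150,160,165):
    w=W[r,225:280]; T=(w-t)@R; m=(w[:,2]>100)
    print(r,m.sum(),w[m].mean(0).round(1),T[m].mean(0).round(1),np.ptp(T[m],axis=0).round(1))
h=cv2.cvtColor(d["im"],cv2.COLOR_BGR2HSV)
# rim
m=(W[...,2]>145)&(W[...,2]<162); 
ok=np.argwhere(m); print(len(ok)); T=(W[m]-t)@R
sel=(np.hypot(T[:,0],T[:,1])<48)&(np.hypot(T[:,0],T[:,1])>30); print(np.percentile(T[sel],[1,99],axis=0).round(1))
```

```text
120 34 [ 507.6 -174.7  142.7] [67.5 -1.  43. ] [ 0.4 21.  11. ]
122 34 [ 507.4 -175.9  142.3] [66.2 -1.  43.3] [ 0.4 21.  10.2]
124 32 [ 507.8 -177.2  142.7] [65.  -0.5 42.9] [ 0.4 20.1  7.6]
130 50 [ 508.2 -182.7  116.8] [59.4  0.6 68.8] [ 2.9 39.1 40.1]
140 16 [ 506.5 -187.6  137.6] [54.5 -0.4 47.9] [0.5 9.6 4.7]
150 16 [ 505.7 -194.   137.7] [48.  -0.4 47.8] [0.7 9.7 4.9]
160 16 [ 504.8 -200.5  137.5] [41.5 -0.4 48. ] [0.9 9.8 5.1]
165 18 [ 505.1 -204.9  132. ] [37.2  0.4 53.4] [ 8.2 12.2 42.6]
1735
[[-27.2 -39.2  28. ]
 [ 39.   38.2  39.8]]
```

```bash
python3 go.py 497.4 -238 166 -0.133
```

```text
tcp [ 499.8 -242.1  185.1] rot [ 3.141 -0.008  1.441] shift mm [ 3.6 -2.9 19.1] roll 0.003 F [-0.7  0.5 -6.1] w 11.2 t 12.48
```

Emit:
send_rows:
  rows:
    - [-1,0.002,-0.0015,0.002,0.002]
    - [-1,0.0015,-0.001,0.006,0]
    - [-1,0,-0.0005,0.006,0]
    - [-1,0,0,0.004,0]
    - [-1,0,0,0,0]

```text
clock: 12.9
eef_pos: [499.3, -237.9, 168.4]
tool_rot: [3.135, -0.007, 1.44]
force: [-0.1, 0.1, -5.0]
width: 11.1
```

```bash
python3 go.py 497.4 -238 150 -0.133; python3 look.py 12
python3 - <<'E'
from h import *
d=np.load("c12_wrist.npz"); W=d["W"]; R,t,s=tool()
for r in (118,120,122,124,126,140,150,160):
    w=W[r,225:280]; T=(w-t)@R; m=(w[:,2]>112)
    print(r,m.sum(),w[m].mean(0).round(1),T[m].mean(0).round(1),np.ptp(T[m],axis=0).round(1))
im=d["im"]; cv2.imwrite("pics/w12z.png",cv2.resize(im[80:260,160:340],None,fx=3,fy=3,interpolation=cv2.INTER_CUBIC))
E
python3 go.py 497.4 -238 150 -0.133
```

```text
tcp [ 499.3 -237.9  168.4] rot [ 3.135 -0.007  1.44 ] shift mm [-0.5 -2.  18.4] roll 0.003 F [-0.1  0.1 -5. ] w 11.1 t 12.9
wrist 6167 [ 4.97004e+02 -2.41775e+02 -1.32000e-01 -8.73000e-01] 0.49 [[-54.0, -4.7, 8.0], [54.0, 148.6, 11.7]]
cheek top local [[-21.9, 55.6, 107.4], [29.5, 63.1, 114.3]] hole mid x: left max -13.618530688221835 right min 12.407917917517224
tcp [ 499.4 -238.   168.7] rot [ 3.135 -0.007  1.44 ] shift mm [-0.4 -2.1 18.7] roll 0.003 F [ 0.1 -0.2 -5. ] w 11.1 t 12.95<stdin>:5: RuntimeWarning: Mean of empty slice.
  ret = um.true_divide(
Traceback (most recent call last):
ValueError: zero-size array to reduction operation maximum which has no identity
```

```bash
cat > pin.py <<'E'
from fit import *
import sys
k=sys.argv[1]; d=np.load(f"c{k}_wrist.npz"); W=d["W"]; R,t,s=tool(); x=np.array([float(v) for v in sys.argv[2:6]])
for r in (120,122,124,126,140,150,160):
    w=W[r,225:280]; T=(w-t)@R; m=(w[:,2]>95)&(abs(T[:,1])<13) if r<130 else (w[:,2]>95)&(abs(T[:,1])<8)
    if m.sum(): print(r,m.sum(),'tool',T[m].mean(0).round(1),'local',loc(w[m],x).mean(0).round(1),np.ptp(T[m],axis=0).round(1))
im=d["im"]; cv2.imwrite(f"pics/w{k}z.png",cv2.resize(im[80:260,160:340],None,fx=3,fy=3,interpolation=cv2.INTER_CUBIC))
E
python3 pin.py 12 497 -241.8 -.132 -.9
```

```text
120 34 tool [67.6 -1.  42.9] local [  1.1  72.  127.1] [ 0.4 20.9 11. ]
122 34 tool [66.4 -1.  42.9] local [  1.1  70.8 127.1] [ 0.4 21.  10. ]
124 33 tool [65.1 -0.6 42.7] local [  1.4  69.5 127.4] [ 0.4 20.2  8.6]
126 16 tool [63.6 -0.3 47.7] local [  1.7  68.  122.4] [0.2 9.5 2.9]
140 20 tool [54.2  1.1 51.5] local [  3.2  58.7 118.4] [ 2.4 12.8 22.7]
150 16 tool [48.2 -0.3 47.7] local [  1.8  52.6 122.3] [0.7 9.7 5.1]
160 16 tool [41.6 -0.3 47.6] local [  1.8  46.1 122.2] [0.7 9.8 4.1]
```

View pics/w12z.png

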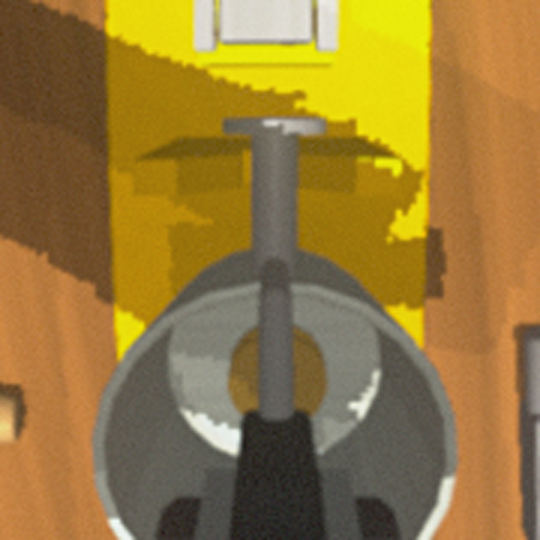

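Emit:
send_rows:
  rows:
    - [-1,0,-0.001,0.003,0.002]
    - [-1,0,-0.001,0.004,0]
    - [-1,0,-0.0003,0.004,0]
    - [-1,0,0,0,0]

```text
clock: 13.28
eef_pos: [497.4, -238.0, 157.1]
tool_rot: [3.134, -0.007, 1.438]
force: [-0.0, -0.6, -5.9]
width: 10.9
```

```bash
python3 go.py 497.4 -238 141 -0.132; python3 look.py 13; python3 pin.py 13 497 -241.8 -.132 -.9
```

```text
tcp [ 497.4 -238.   157.1] rot [ 3.134 -0.007  1.438] shift mm [-0.1 -0.2 16.1] roll -0.001 F [-0.  -0.6 -5.9] w 10.9 t 13.28
wrist 6751 [ 4.96960e+02 -2.41733e+02 -1.22000e-01 -8.58000e-01] 0.48 [[-53.0, -3.8, 8.1], [54.7, 148.5, 11.7]]
cheek top local [[-23.3, 55.7, 107.5], [30.2, 63.1, 114.2]] hole mid x: left max -13.267151972694105 right min 12.728777035601123
120 34 tool [67.7 -1.1 42.9] local [ -0.5  71.6 115.8] [ 0.3 20.9  9.6]
122 32 tool [66.4 -1.3 43.1] local [ -0.8  70.4 115.6] [ 0.4 20.9  9. ]
124 32 tool [65.2 -0.9 42.8] local [ -0.4  69.1 115.9] [ 0.4 20.2  8.4]
126 16 tool [63.6 -0.4 47.7] local [1.00e-01 6.76e+01 1.11e+02] [0.3 9.6 4.9]
140 21 tool [54.4  0.6 50.1] local [  1.2  58.4 108.6] [ 1.3 15.4 12.1]
150 16 tool [48.2 -0.4 47.9] local [1.000e-01 5.220e+01 1.106e+02] [0.8 9.8 5.7]
160 16 tool [41.7 -0.4 47.4] local [1.000e-01 4.570e+01 1.112e+02] [1.  9.8 5.6]
```

View pics/w13z.png

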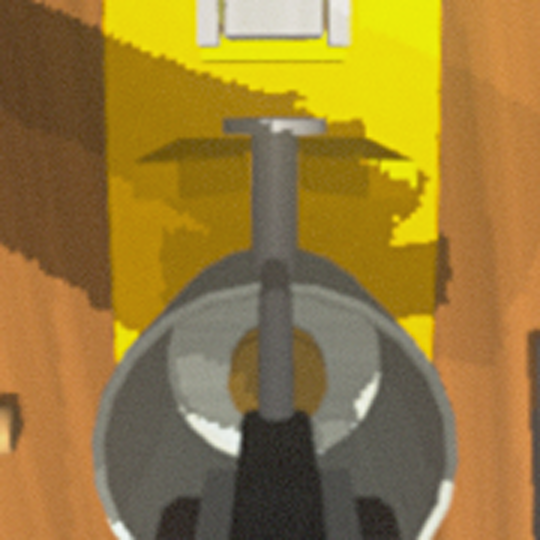

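Emit:
send_rows:
  rows:
    - [-1,0,-0.0002,0.003,0]
    - [-1,0,0,0.003,0]
    - [-1,0,0,0.003,0]
    - [-1,0,0,0,0]

```text
clock: 13.67
eef_pos: [497.8, -238.4, 147.7]
tool_rot: [3.133, -0.006, 1.438]
force: [-0.2, -0.3, -5.8]
width: 11.1
```

```bash
python3 go.py 497.4 -238 141 -0.132; python3 look.py 14; python3 pin.py 14 497 -241.8 -.132 -.9
```

```text
tcp [ 497.8 -238.4  147.7] rot [ 3.133 -0.006  1.438] shift mm [ 0.3 -0.5  6.7] roll -0.001 F [-0.2 -0.3 -5.8] w 11.1 t 13.67
wrist 7082 [ 4.97748e+02 -2.41898e+02 -1.22000e-01 -8.79000e-01] 0.48 [[-53.9, -4.0, 8.2], [53.8, 148.3, 11.8]]
cheek top local [[-23.9, 55.9, 107.4], [29.6, 63.1, 114.1]] hole mid x: left max -13.449534619668508 right min 12.438895674124389
120 33 tool [67.6 -0.8 43. ] local [  0.2  71.3 106.2] [ 0.3 20.9  9.2]
122 34 tool [66.3 -1.  42.8] local [-1.000e-01  7.010e+01  1.064e+02] [ 0.3 20.8  8.1]
124 33 tool [65.1 -0.7 42.7] local [  0.3  68.9 106.5] [ 0.4 20.1  7.9]
126 16 tool [63.6 -0.4 47.3] local [  0.6  67.4 101.9] [0.3 9.6 4.6]
140 21 tool [54.6  0.6 47.7] local [  1.6  58.4 101.5] [ 0.4 15.3  4. ]
150 16 tool [48.1 -0.4 47.5] local [  0.6  51.9 101.6] [0.7 9.7 5.1]
160 16 tool [41.6 -0.4 47.5] local [  0.6  45.4 101.6] [0.9 9.8 5.3]
```

Emit:
send_rows:
  rows:
    - [-1,0,-0.0003,0.002,0]
    - [-1,0,0,0.002,0]
    - [-1,0,0,0.0015,0]
    - [-1,0,0,0,0]

```text
clock: 14.05
eef_pos: [498.0, -238.5, 142.1]
tool_rot: [3.132, -0.006, 1.438]
force: [0.1, -0.4, -5.7]
width: 11.2
```

```bash
python3 go.py 497.4 -238 141 -0.132
```

```text
tcp [ 498.  -238.5  142.1] rot [ 3.132 -0.006  1.438] shift mm [ 0.4 -0.6  1.1] roll -0.001 F [ 0.1 -0.4 -5.7] w 11.2 t 14.05
```

Emit:
send_rows:
  rows:
    - [-1,0,0,0.0015,0]
    - [-1,0,0,0,0]

```text
clock: 14.22
eef_pos: [498.0, -238.5, 140.4]
tool_rot: [3.132, -0.006, 1.438]
force: [-0.7, 1.1, -5.3]
width: 11.2
```

Emit:
send_rows:
  rows:
    - [-1,0,0,0.0015,0]
    - [-1,0,0,0,0]

```text
clock: 14.38
eef_pos: [498.3, -238.8, 139.8]
tool_rot: [3.131, -0.006, 1.438]
force: [-2.2, 1.2, -2.8]
width: 11.3
```

```bash
python3 go.py 497.4 -238 141 -0.132;python3 look.py 15; python3 pin.py 15 497 -241.8 -.132 -.9
```

```text
tcp [ 498.3 -238.8  139.8] rot [ 3.131 -0.006  1.438] shift mm [ 0.7 -1.  -1.2] roll -0.001 F [-2.2  1.2 -2.8] w 11.3 t 14.38
wrist 7543 [ 4.96598e+02 -2.41542e+02 -1.27000e-01 -8.76000e-01] 0.47 [[-53.1, -7.8, 8.2], [54.7, 148.2, 11.7]]
cheek top local [[-21.2, 55.5, 107.5], [30.3, 63.0, 114.2]] hole mid x: left max -12.635076733952332 right min 13.35997132715578
120 28 tool [67.5 -0.9 41.8] local [ 0.6 71.  99.2] [ 0.2 16.7  5. ]
122 29 tool [66.3 -1.2 41.8] local [ 0.3 69.7 99.3] [ 0.2 17.4  5.3]
124 26 tool [65.1 -1.1 41.3] local [ 0.3 68.5 99.7] [ 0.3 16.1  5.6]
126 1 tool [63.6 -0.6 44.8] local [ 0.9 67.1 96.2] [0. 0. 0.]
140 7 tool [55.3  5.5 40.2] local [  6.9  58.7 100.9] [0.8 8.5 7.7]
```

View pics/w15z.png

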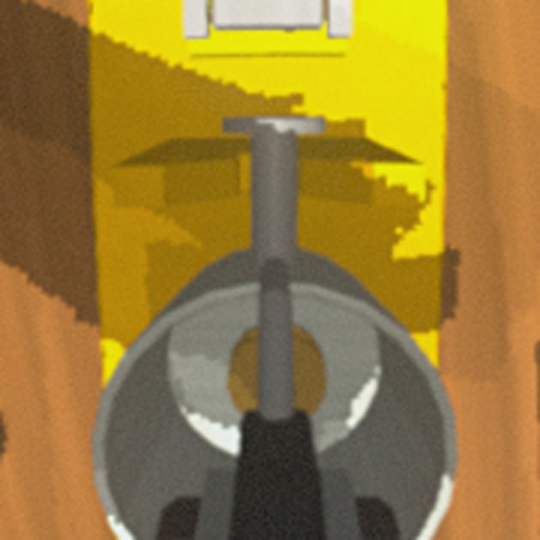

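Emit:
send_rows:
  rows:
    - [-1,0,-0.001,0.0005,0]
    - [-1,0,0,0.001,0]
    - [-1,0,0,0,0]

```text
clock: 14.68
eef_pos: [498.2, -238.8, 139.7]
tool_rot: [3.128, -0.006, 1.438]
force: [-1.1, 2.1, -2.2]
width: 11.0
```

```bash
python3 go.py 497.4 -238 139 -0.132
```

```text
tcp [ 498.2 -238.8  139.7] rot [ 3.128 -0.006  1.438] shift mm [ 0.7 -0.9  0.7] roll -0.001 F [-1.1  2.1 -2.2] w 11.0 t 14.68
```

Emit:
send_rows:
  rows:
    - [-1,0,-0.0005,0.002,0]
    - [-1,0,0,0.001,0]

```text
clock: 14.85
eef_pos: [498.2, -239.0, 139.4]
tool_rot: [3.126, -0.006, 1.438]
force: [-3.5, 1.4, 7.7]
width: 11.4
```

```bash
python3 go.py 497.4 -238 139 -0.132
python3 - <<'E'
from h import *
p=get_image("side"); cv2.imwrite("pics/side16.png",cv2.resize(p["image"][90:220,220:360],None,fx=4,fy=4,interpolation=cv2.INTER_CUBIC))
p=get_image("scene"); cv2.imwrite("pics/scene16.png",cv2.resize(p["image"][110:240,130:280],None,fx=4,fy=4,interpolation=cv2.INTER_CUBIC))
E
```

```text
tcp [ 498.2 -239.   139.4] rot [ 3.126 -0.006  1.438] shift mm [ 0.9 -1.   0.4] roll -0.001 F [-3.5  1.4  7.7] w 11.4 t 14.85
```

View pics/side16.png

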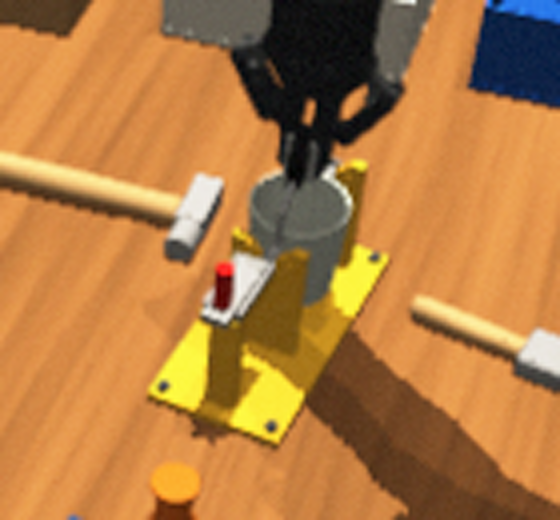

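View pics/scene16.png

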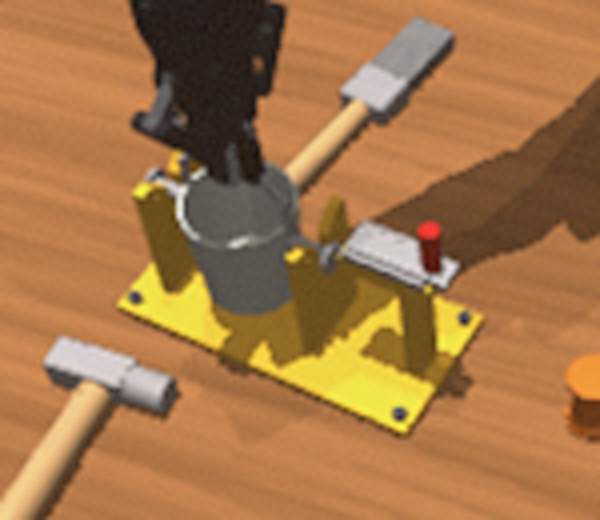

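Emit:
send_rows:
  rows:
    - [-1,0,0,-0.0005,0]
    - [-0.65,0,0,0,0]
    - [-0.5,0,0,0,0]

```text
clock: 15.2
eef_pos: [499.0, -239.3, 140.5]
tool_rot: [3.123, -0.005, 1.438]
force: [-0.7, 0.5, -0.1]
width: 21.3
```

```bash
python3 go.py 497.4 -238 139 -0.132; python3 look.py 17; python3 pin.py 17 497 -241.8 -.132 -.9
```

```text
tcp [ 499.  -239.3  140.5] rot [ 3.123 -0.005  1.438] shift mm [ 1.1 -1.8  1.4] roll -0.001 F [-0.7  0.5 -0.1] w 21.3 t 15.2
wrist 7767 [ 4.96532e+02 -2.41654e+02 -1.24000e-01 -8.51000e-01] 0.48 [[-52.7, -4.6, 8.2], [55.0, 148.2, 11.7]]
cheek top local [[-21.4, 55.6, 107.4], [30.5, 63.1, 114.1]] hole mid x: left max -12.57904124409046 right min 13.94875703905628
120 28 tool [67.6 -2.2 42.2] local [ 0.4 70.5 99.5] [ 0.2 16.8  5.3]
122 28 tool [66.4 -1.5 41.9] local [ 1.  69.2 99.7] [ 0.2 16.8  5.4]
124 15 tool [65.2 -1.8 41. ] local [  0.7  68.  100.7] [0.1 8.6 2.7]
140 7 tool [55.5  6.1 39.2] local [  8.6  58.3 102.6] [0.3 3.6 2.8]
150 1 tool [48.4 -0.6 45.7] local [ 2.  51.3 95.9] [0. 0. 0.]
```

View pics/w17z.png

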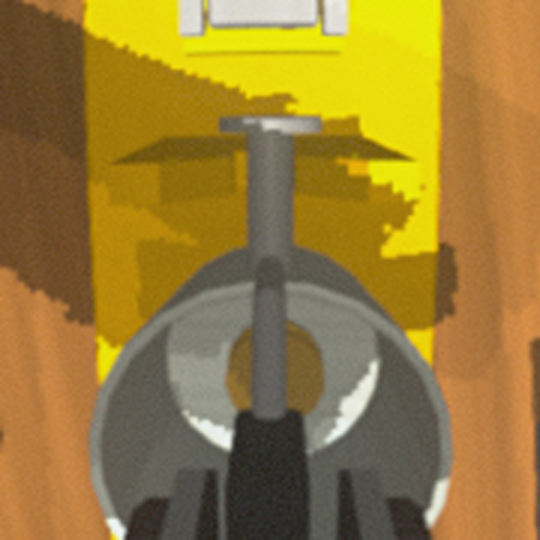

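Emit:
send_rows:
  rows:
    - [0,0,0,0,0]
    - [1,0,0,0,0]
    - [1,0,0,0,0]
    - [1,0,0,-0.01,0]
    - [1,0,0.0003,-0.02,0]
    - [1,0,0.0003,-0.025,0]
    - [1,0,0.0003,-0.025,0]
    - [1,0.01,0,-0.015,0]
    - [1,0.02,0,0,0]
    - [1,0.02,0,0,0]

```text
clock: 16.08
eef_pos: [504.6, -195.8, 243.4]
tool_rot: [3.121, 0.0, 1.428]
force: [-0.1, 0.6, -0.9]
width: 85.4
```

```bash
python3 go.py 515.5 -97 230 -0.13; python3 look.py 18
```

```text
tcp [ 504.6 -195.8  243.4] rot [3.121 0.    1.428] shift mm [99.3 -3.6 13.3] roll -0.013 F [-0.1  0.6 -0.9] w 85.4 t 16.08
wrist 3444 [ 4.97720e+02 -2.41437e+02 -1.18000e-01 -8.27000e-01] 0.54 [[-54.5, -81.6, -0.5], [55.2, 152.2, 12.1]]
 knob 185 [515.85833198 -95.97837895 157.03770117] [  0.86714189 146.5823336  157.86497793]
cheek top local [[-29.4, 55.2, 107.7], [30.2, 63.1, 114.3]] hole mid x: left max -15.162798885852917 right min 13.352555698144258
```

View pics/wrist18.png

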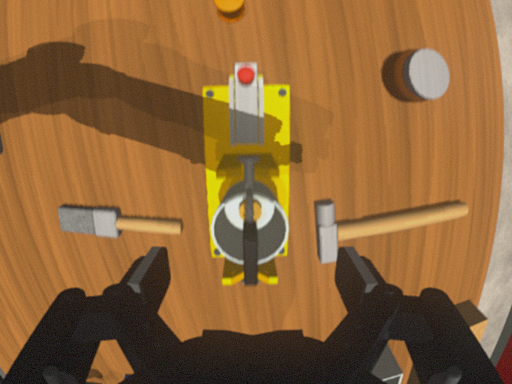

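Emit:
send_rows:
  rows:
    - [1,0.02,-0.001,0,-0.008]
    - [1,0.027,-0.001,0,-0.007]
    - [1,0.027,-0.001,0.005,0]
    - [1,0.018,-0.0005,0.02,0]
    - [1,0.004,0,0.025,0]
    - [1,0,0,0.015,0]
    - [1,0,0,0,0]

```text
clock: 16.72
eef_pos: [520.3, -89.7, 183.6]
tool_rot: [3.108, -0.003, 1.453]
force: [0.1, -0.3, 0.8]
width: 85.4
```

```bash
python3 go.py 515.7 -96.5 127 -0.13; python3 look.py 19
```

```text
tcp [520.3 -89.7 183.6] rot [ 3.108e+00 -3.000e-03  1.453e+00] shift mm [-7.5 -5.6 56.4] roll 0.013 F [ 0.1 -0.3  0.8] w 85.4 t 16.72
wrist 6546 [ 4.97537e+02 -2.41683e+02 -1.28000e-01 -7.10000e-01] 0.49 [[-54.5, -50.4, 5.5], [54.1, 149.3, 11.7]]
cheek top local [[-30.0, 55.1, 107.4], [29.0, 63.6, 114.0]] hole mid x: left max -14.093989224018163 right min 13.193769352224322
```

View pics/wrist19.png

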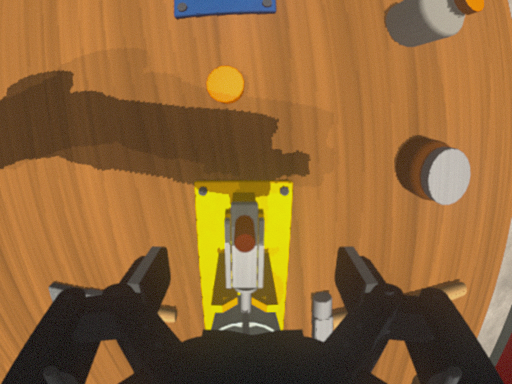

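Emit:
send_rows:
  rows:
    - [1,-0.0035,-0.0025,0.008,0.006]
    - [1,-0.0035,-0.0025,0.012,0.006]
    - [1,0,0,0.01,0]
    - [1,0,0,0,0]

```text
clock: 17.1
eef_pos: [518.2, -99.7, 156.8]
tool_rot: [3.099, -0.003, 1.437]
force: [-0.2, 0.3, -0.5]
width: 85.4
```

```bash
python3 go.py 516 -96 127 -0.13
```

```text
tcp [518.2 -99.7 156.8] rot [ 3.099e+00 -3.000e-03  1.437e+00] shift mm [ 3.3 -3.9 29.6] roll -0.004 F [-0.2  0.3 -0.5] w 85.4 t 17.1
```

Emit:
send_rows:
  rows:
    - [1,0.0015,-0.002,0.01,0]
    - [1,0.0015,-0.0015,0.01,0]
    - [1,0,-0.0005,0.009,0]
    - [1,0,0,0,0]

```text
clock: 17.43
eef_pos: [517.6, -99.0, 128.8]
tool_rot: [3.095, -0.002, 1.433]
force: [-0.0, 0.1, -0.1]
width: 85.2
```

```bash
python3 go.py 516 -96 127 -0.13; python3 look.py 20
```

```text
tcp [517.6 -99.  128.8] rot [ 3.095e+00 -2.000e-03  1.433e+00] shift mm [ 2.7 -2.1  1.7] roll -0.007 F [-0.   0.1 -0.1] w 85.2 t 17.43
wrist 6950 [ 4.97341e+02 -2.41798e+02 -1.35000e-01 -7.04000e-01] 0.45 [[-54.7, -15.8, 8.1], [53.6, 148.8, 11.6]]
 knob 1 [ 515.4973467  -102.05051984  156.6405692 ] [ -0.77234918 140.92027301 157.3444552 ]
```

View pics/wrist20.png

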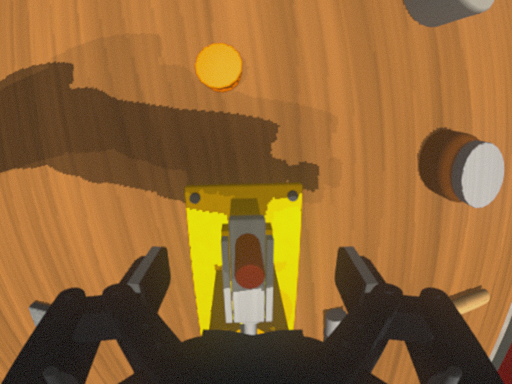

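Emit:
send_rows:
  rows:
    - [0.2,0.0025,-0.0015,0.001,0]
    - [-0.4,0,0,0,0]
    - [-1,0,0,0,0]
    - [-1,0,0,0,0]
    - [-1,0,0,0,0]
    - [-1,0,0,0,0]
    - [-1,0,0,0,0]
    - [-1,0,0,0,0]
    - [-1,0,0,0,0]

```text
clock: 18.23
eef_pos: [516.1, -96.5, 130.7]
tool_rot: [3.095, -0.002, 1.433]
force: [1.4, 0.3, -1.4]
width: 12.1
```

```bash
python3 go.py 511.4 -130.7 128 -0.13
```

```text
tcp [516.1 -96.5 130.7] rot [ 3.095e+00 -2.000e-03  1.433e+00] shift mm [-34.6  -0.1   2.7] roll -0.008 F [ 1.4  0.3 -1.4] w 12.1 t 18.23
```

Emit:
send_rows:
  rows:
    - [-1,-0.006,0,0,0]
    - [-1,-0.006,0,0,0]
    - [-1,-0.006,0,0,0]
    - [-1,-0.006,0,0,0]
    - [-1,-0.006,0,0,0]
    - [-1,-0.005,0,0,0]
    - [-1,-0.002,0,0,0]
    - [-1,0,0,0,0]

```text
clock: 18.9
eef_pos: [511.8, -130.3, 130.7]
tool_rot: [3.096, -0.011, 1.437]
force: [1.1, -1.6, 0.4]
width: 12.4
```

```bash
python3 go.py 511.4 -131.2 128 -0.13
```

```text
tcp [ 511.8 -130.3  130.7] rot [ 3.096 -0.011  1.437] shift mm [-1.  -0.4  2.7] roll -0.004 F [ 1.1 -1.6  0.4] w 12.4 t 18.9
```

Emit:
send_rows:
  rows:
    - [-1,-0.004,0,0,0]
    - [-1,-0.004,0,0,0]

```text
clock: 19.07
eef_pos: [511.8, -130.4, 130.8]
tool_rot: [3.098, -0.021, 1.443]
force: [2.8, 13.6, 3.5]
width: 12.5
```

```bash
python3 go.py 511.4 -131.2 128 -0.13; python3 look.py 21
```

```text
tcp [ 511.8 -130.4  130.8] rot [ 3.098 -0.021  1.443] shift mm [-0.9 -0.4  2.8] roll 0.002 F [ 2.8 13.6  3.5] w 12.5 t 19.07
wrist 3742 [ 4.96613e+02 -2.41565e+02 -1.22000e-01 -7.21000e-01] 0.45 [[-53.1, 25.4, 8.4], [55.1, 148.4, 11.6]]
 knob 375 [ 511.27039104 -129.96728804  157.14078719] [  1.01822187 112.55199806 157.86184872]
```

Emit:
send_rows:
  rows:
    - [-1,0,0,0,0]
    - [0,0,0,0,0]
    - [1,0,0,0,0]
    - [1,0,0,0,0]
    - [1,0,0,0,0]
    - [1,0,0,-0.015,0]
    - [1,0,0,-0.025,0]
    - [1,0,0,-0.03,0]
    - [1,0,0,-0.03,0]
    - [1,0,0,-0.01,0]
    - [1,0,0,0,0]

```text
clock: 20.03
eef_pos: [503.8, -139.9, 243.7]
tool_rot: [3.1, -0.015, 1.434]
force: [1.2, -0.8, 0.9]
width: 85.6
```

```bash
python3 go.py 511.4 -131.2 128 -0.13; python3 look.py 22
python3 - <<'E'
from fit import *
for n in ("scene","side"):
    p=get_image(n); im=p["image"]; cv2.imwrite(f"pics/{n}22.png",im); W=cloud(p,n)
    for nm,a,b in (("yel",-180,-30),("blue",200,360)):
        m=cmask(p,"red")&np.isfinite(W[...,0])&(W[...,1]>a)&(W[...,1]<b)&(W[...,2]>152)&(W[...,2]<165)
        if m.sum(): print(n,nm,m.sum(),W[m].mean(0))
E
```

```text
tcp [ 503.8 -139.9  243.7] rot [ 3.1   -0.015  1.434] shift mm [  7.9   1.6 116. ] roll -0.007 F [ 1.2 -0.8  0.9] w 85.6 t 20.03
wrist 4088 [ 4.97915e+02 -2.41469e+02 -1.30000e-01 -7.96000e-01] 0.47 [[-55.1, -67.8, 0.6], [55.0, 148.4, 11.8]]
cheek top local [[-30.0, 55.0, 107.3], [28.1, 63.2, 114.1]] hole mid x: left max -13.011726054629845 right min 12.42163633581352
scene yel 20 [ 514.88609694 -126.67557078  156.97593882]
scene blue 28 [541.85376175 326.82863691 156.77340249]
side yel 14 [ 509.41380862 -125.52006525  156.89519456]
side blue 28 [536.15615289 328.15913602 157.20637996]
```

View pics/wrist22.png

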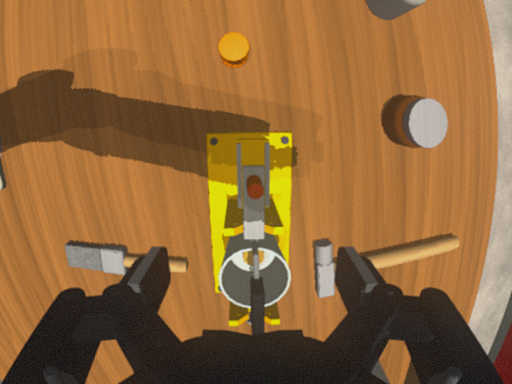

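View pics/side22.png

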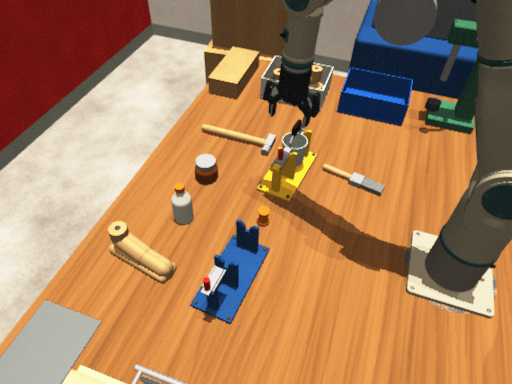

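View pics/scene22.png

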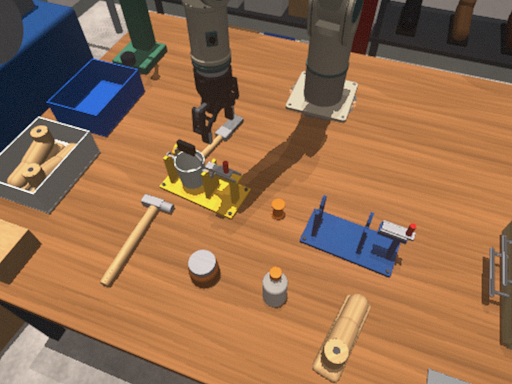

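Run:
```python
from fit import *
d=np.load("c22_wrist.npz"); W=d["W"]; im=d["im"]; x=np.array([497.5,-241.6,-.129,-.85])
L=loc(W.reshape(-1,3),x).reshape(W.shape)
with np.errstate(all='ignore'):
    m=(L[...,2]>117)&(L[...,2]<127)&(abs(L[...,0])<12)&(L[...,1]>30)&(L[...,1]<100)
print('tongue',np.percentile(L[m],[1,50,99],axis=0).round(1).tolist())
with np.errstate(all='ignore'): m=(L[...,2]>100)&(L[...,2]<116)&(abs(L[...,1])<45)
A=L[m]; r=np.hypot(A[:,0],A[:,1]); A=A[(r>34)&(r<44)]; c=np.linalg.lstsq(np.c_[A[:,:2],np.ones(len(A))],A[:,2],rcond=None)[0]; print('rim plane slope',c.round(3), len(A))
with np.errstate(all='ignore'): m=(L[...,2]>165)&(L[...,2]<180)&(abs(L[...,1])<40)
print('grip top local',np.percentile(L[m],[1,50,99],axis=0).round(1).tolist())
cv2.imwrite("pics/w22z.png",cv2.resize(im[170:330,170:340],None,fx=3.5,fy=3.5,interpolation=cv2.INTER_CUBIC))
```

```text
tongue [[-10.2, 40.8, 118.6], [0.0, 77.0, 122.0], [11.5, 98.8, 123.7]]
rim plane slope [2.0000e-03 1.5000e-02 1.0609e+02] 843
grip top local [[-5.2, -23.4, 165.8], [0.8, 4.7, 171.8], [6.5, 24.4, 173.3]]
```

View pics/w22z.png

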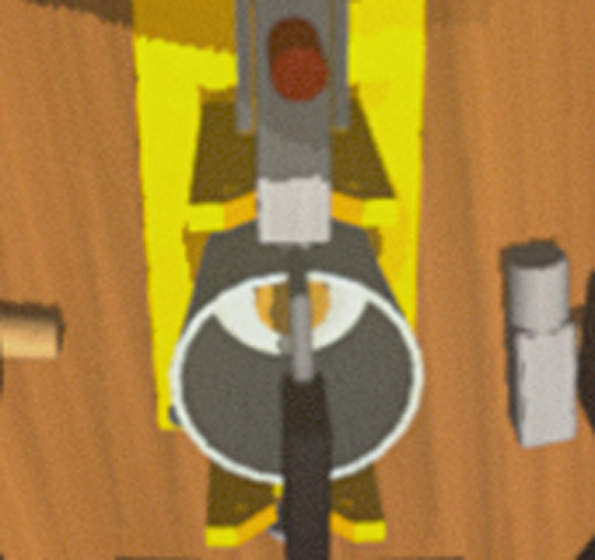

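Run:
```python
from fit import *
d=np.load("c22_wrist.npz"); W=d["W"]; x=np.array([497.5,-241.6,-.129,-.85])
L=loc(W.reshape(-1,3),x)
with np.errstate(all='ignore'): m=(L[:,2]>119.5)&(L[:,2]<125)&(abs(L[:,0])>5)&(abs(L[:,0])<10)&(L[:,1]>45)&(L[:,1]<80)
print(np.sort(L[m][:,1])[:15].round(1))
d=np.load("c1_wrist.npz"); W=d["W"]; x=np.array([527.0,180.6,-.09,-.85]); L=loc(W.reshape(-1,3),x)
with np.errstate(all='ignore'): m=(L[:,2]>119.5)&(L[:,2]<125)&(abs(L[:,0])>5)&(abs(L[:,0])<10)&(L[:,1]>45)&(L[:,1]<80)
print('blue at start (shut)',np.sort(L[m][:,1])[:15].round(1))
```

```text
[54.7 54.9 55.  55.1 55.2 55.3 55.4 55.5 55.5 55.8 56.  56.1 56.2 56.2
 56.4]
blue at start (shut) [53.2 53.2 53.3 53.4 53.5 53.5 53.6 53.6 53.6 53.6 54.1 54.2 54.3 54.3
 54.3]
```

```bash
python3 -c "
from cell import *
print(finish_job())"
```

```text
the job is handed in; nothing more can be done
None
```

I opened the blue bolt, moved the bucket to the yellow cradle, shut the yellow bolt over the pin and handed the job in at about 20 s. No verdict was reported.

**Blue bolt:** it slid about 35 mm by the wrist camera and would not move further when I pushed again. The other two cameras put it at 33–34 mm, which is within their calibration error.

**Lift:** I lifted the bucket clear of the blue slots by its grip. The sideways force stayed about 1 N or less.

**Lowering:** I lowered it in small steps, checking where the pins were. The last press-down showed about 8 N upward before I released. I opened the grip slowly.

**Final checks:**
- **Position:** both pins are in the yellow slots.
- **Level:** the rim slopes about 0.2% across the cradle and 1.5% along the pin axis.
- **Wheel:** it is still visible in the bucket.
- **Yellow bolt:** it slid about 33.5 mm to a firm stop, with no movement at about 14 N. Its tongue covers the slot and ends at about 54.7 mm; nominal shut is 54.
- **Bench:** the other things look undisturbed in the pictures, and the gripper is open well above everything.

**What disagreed:** the scene and side cameras were 2–4 mm off the wrist camera, so I relied on the wrist camera. I did not take a second picture to confirm the bucket had stopped swinging; it looked still in the last one.

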